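# Stack two job trays over a lens box

## Task

The two grey job trays are nested one inside the other. Lift the upper tray out and stand it on the worktop, lay the lens box lid up on the floor of the lower tray, then put the upper tray back on top the stacking way: turned half a turn from how it was nested, so that it sits level on the lower tray's ledges, clear of the box, instead of nesting. Set everything down gently and leave the tin, lens gauge, buffing block and cutters where they are.

Things in the scene. Friction and masses are not known exactly. Their poses are not given: they have to be found in the camera images.
- lower_tray: Job tray standing loose on the worktop: grey plastic, open top, 160 mm long (its x), 66 wide (its y), 44 high, ~0.16 kg; origin at the centre of its underside, z up. Walls 2 mm thick, leaning outward 11 degrees. Ribs with flat tops (ledges, 32 mm above the underside) stand against the end walls: one in the middle of the +x end, two in the corners of the -x end. A blank card is on the +x end.
- upper_tray: The second tray, identical (same axes and origin). It starts nested in the lower one facing the same way: notches under its ribs fit over the ribs below, and its underside is 18 mm above the lower tray's. Facing the other way its flat bottom lands on the ledges: underside 32 mm above the lower tray's, with about 4 mm play along x and y.
- upper_rim (a point): Centre of the upper tray's rim plane (44 mm above its underside). Round the top runs an upright band 14 mm tall, outside 160 x 66 mm: grip it from above across the 66 mm, at mid length. While nested, the rim is 62 mm above the worktop and only 18 mm above the lower tray's rim: fingertips deeper than about 16 mm catch both trays.
- lower_floor (a point): Centre of the lower tray's inner floor, 3 mm above its underside. The floor is 137 x 43 mm; between the ribs' inner faces (x = +57 and -57 mm at the floor, +62 and -62 at the ledges) it is free. Inside width 49 mm at 20 mm height, 55 mm at 32 mm.
- lower_single_rib (a point): Point on top of the lower tray's single rib (tray frame x = +68, y = 0, z = 32 mm); the rib is 18 mm wide at its top. Tells which end is which.
- upper_single_rib (a point): The same point on the upper tray.
- lens_box: Small lens box, black tray with clear lid, 28 mm (its x) x 32 mm (its y), 17 mm high, standing lid up on the worktop; origin at the centre of its underside, z up. Grip it across the 28 mm. About 0.03 kg, loose.
- pad_tin: Round flat tin, 54 mm across, 22 mm high, at the back of the worktop; bystander. Origin at the centre of its underside.
- lens_gauge: Small round dial gauge lying flat, 72 x 50 x 12 mm, at the back; bystander. Origin at the centre of its underside.
- buff_brush: Buffing block with wooden back, 26 x 62 x 24 mm, at the back of the worktop; bystander. Origin at the centre of its underside.
- cutters: Side cutters lying flat, 125 x 51 x 11 mm, on the right near the front edge; bystander. Origin at the centre of its underside.

How it is judged (in metres and radians):
On the way, in this order (a step that is already met when the one before it is completed fails the run):
1. the upper tray has been lifted out and stands on the worktop beside the lower tray, let go (height (world z) of upper_tray below 0.004 m and angle between upper_tray's own z axis and vertical below 0.06 rad and contact force between the fingers and upper_tray below 0.2 N and horizontal distance between upper_tray and lower_tray above 0.06 m), for 0.2 s.
2. the lens box lies lid up on the floor of the lower tray, let go (z of lens_box in the frame of lower_tray between 0.001 and 0.006 m and horizontal distance between lens_box and lower_tray below 0.07 m and angle between lens_box's own z axis and vertical below 0.1 rad and contact force between the fingers and lens_box below 0.2 N), for 0.2 s.
At the end, for the whole second after the job is handed in: The lower tray stands flat on the worktop; the lens box lies lid up on its floor (within 3 mm, 0.1 rad); the upper tray rests level (0.05 rad) on the ledges, underside 29 to 35 mm above the lower tray's, centred within 8 mm, turned half a turn; all released and at rest (height (world z) of lower_tray below 0.004 m and angle between each of lower_tray, upper_tray's own z axis and vertical below 0.05 rad and z of upper_tray in the frame of lower_tray between 0.029 and 0.035 m and horizontal distance between upper_tray and lower_tray below 0.008 m and x of upper_single_rib in the frame of lower_tray below -0.055 m and z of lens_box in the frame of lower_tray between 0.001 and 0.006 m and horizontal distance between lens_box and lower_tray below 0.07 m and angle between lens_box's own z axis and vertical below 0.1 rad and linear speed of each of upper_tray, lower_tray below 0.02 m/s); the robot touches nothing.
It fails at once if a bystander (tin, lens gauge, buffing block or cutters) is moved by more than 25 mm (distance of any of pad_tin, lens_gauge, buff_brush, cutters from where it was at the start of the episode above 0.025 m).
It fails at once if the lens box or the upper tray is dropped (it falls freely, out of the fingers, by more than about 25 mm) ((linear speed of lens_box above 0.7 m/s and contact force between anything else and lens_box below 0.05 N) or (linear speed of upper_tray above 0.7 m/s and contact force between anything else and upper_tray below 0.05 N)).
It fails at once if the lens box is tipped over (angle between lens_box's own z axis and vertical above 0.9 rad).
It also fails if it takes over 72 s, if anything falls off the work surface, if the arm or the gripper's body presses on something with over 40 N, if the wrist force passes 120 N, or if a joint passes its speed limit or range.

## Robot

A 6-joint arm with a two-finger parallel gripper is mounted at the origin on a cart in front of the work surface, level with it; the furniture and walls round the work are solid. World frame = base frame: x ahead of the robot, y to its left, z up, the work surface at z = 0. Lengths are in mm, angles in rad, forces in N, time in s.
With the tool pointing down it reaches from about 425 to 1125 mm from the base axis. Payload 14.9 kg.
Tool frame: the origin (TCP) lies midway between the tips of the shut fingers; the grasp point (between the pads) lies 19 mm behind it; z points along the fingers, y is the line along which they close (so a half turn about z gives the same grasp; the last joint's range is limited). The gripper opens to 91 mm and grips with 3 to 60 N. Pads are 32 mm wide; open, the fingers measure 118 mm over their backs; the gripper's body (76 mm by 178 mm) begins 60 mm behind the grasp point.
Start: joints at [1.268, 0.379, 1.734, -0, 1.028, -0.033], TCP at [186.584, 674.688, 213.932] pointing down, gripper open.
Joint ranges: [-2.77, 2.77], [-0.74, 2.19], [0, 2.66], [-1.06, 4.2], [0.31, 2.87], [-3.08, 3.08]. Speed limits (rad/s): [1.89, 1.89, 2.39, 3.14, 3.14, 3.14].

## Interface

Orientations are given as a unit quaternion [x, y, z, w].
In Python, from rig import bot gives the robot as it stands.
- The arm moves only by the tool arm_command, never from a script. Its argument "plan" is text: rows parted by semicolons, each of 7 numbers parted by spaces: the turn, a rotation vector about the tool's x, y, z in degrees, then the shift along the tool's x, y, z in cm, then the gripper command: -1 is shut, 1 is fully open, values between are in proportion. In form: rx ry rz tx ty tz jaw; .... A call has 1 to 8 rows; each row shifts and turns the commanded pose from where the row before left it, along the tool's axes as they then stand; what a row does not reach is not made up. A row lasts 1/10 s, in which the tool goes at most 50 mm and 8.59 degrees, less where a joint would pass 70% of its speed; a pose out of reach is approached as far as the arm can. A call is refused whole if a number of a shift passes 5 or a number of a turn 8.59, either way. A call with a gripper value outside its range is refused whole. The fingers move at their own pace and stop on an object; the grip force is fixed at half the most. Time passes only in rows, so rows that do not move let the fingers close. It gives the time, the measured TCP pose, the force, the opening and the grip force at its end, in the units of the state.
- bot.sense(): the state, without advancing time (a new reading comes with each control period).
- bot.grab_frame(name): name is "side" or "top"; returns a dict with "image" (420x560x3 uint8, blue, green, red), "range_z" (420x560 float32, mm along the optical axis (not along the pixel's ray), 0 where there is no reading), "fx", "fy", "cx", "cy" (pixels), "R" (3x3) and "t" (3): a world point X has camera coordinates R X + t. Camera axes: x right, y down, z forward; pixel columns grow to the right and rows downward; lengths in mm; the calibration is good to about 2 mm. A picture is of the moment at which its call begins.
- bot.job_done(): hands the job in; it is judged then, once.
The state is a dict: "time_s": time; "joint_positions": joint angles; "joint_velocities": joint speeds; "joint_efforts": joint torques, N m; "tcp_pos": TCP position; "ee_rot": TCP orientation; "force": force on the tool from outside, world axes, zero at the start; "torque": the same for the moment, N m; "width": finger opening in mm; "grasp_force": force on a finger pad.
Only numpy, scipy, OpenCV 4.12 (cv2) and the standard library are available. Lean on these libraries where they do the work, as an engineer would, in place of code of your own. Each camera call takes 0.05 s, during which the arm holds its last target. There are 200 camera calls.

## Working session

There is one attempt and no reset: what is moved stays moved. The work goes in short steps, Python scripts to look and compute and a tool call to move; the robot and the scene stay as the last step left them, time stands still between calls to the robot, and variables do not carry over. Pictures are saved under pics/ and viewed, at most 11 in all, crops included, and the job is handed in when it is done.

Besides the shell and the picture viewer there is one more tool, called after "Emit:" as name(argument=value, ...), one argument or row to a line, values as JSON. arm_command: Moves the arm, as the interface text tells. Its arguments: {"type":"object","properties":{"plan":{"type":"string"}},"required":["plan"]}

```bash
ls; mkdir -p pics
python3 - <<'E'
from rig import bot
import cv2,numpy as np
for n in("top","side"):
    f=bot.grab_frame(n); cv2.imwrite(f"pics/{n}0.png",f["image"]); np.savez(f"{n}0.npz",**f)
    R=np.array(f["R"]);print(n,f["fx"],f["cx"],f["cy"],-R.T@np.array(f["t"]),R.round(3).tolist())
s=bot.sense();print(s["time_s"],s["tcp_pos"],s["ee_rot"],s["width"])
E
```

```text
pics
top 435.2793486283092 279.06671565938615 209.30591070319554 [ 415.07606717  -15.65199145 1051.3213685 ] [[-0.023, -0.999, 0.029], [-0.994, 0.019, -0.112], [0.111, -0.032, -0.993]]
side 420.68287778201017 278.5592619343599 209.74436185972385 [377.38629978 906.55584619 484.5304332 ] [[-0.991, -0.128, -0.027], [-0.025, 0.384, -0.923], [0.128, -0.914, -0.384]]
0.1 [186.47572277 674.34311793 213.3767132 ] [ 1.34478807e-01  9.90916349e-01 -4.83042759e-04 -7.45443179e-05] 91.59795326146788
```

View pics/top0.png

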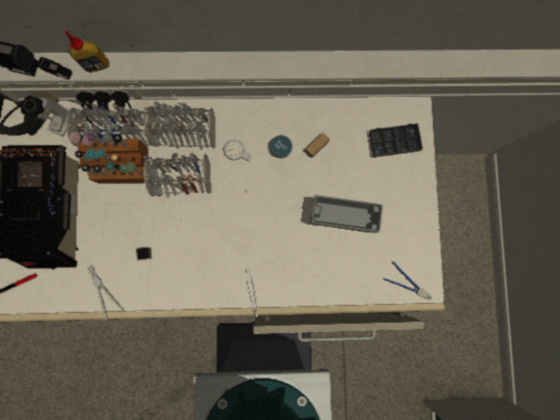

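View pics/side0.png

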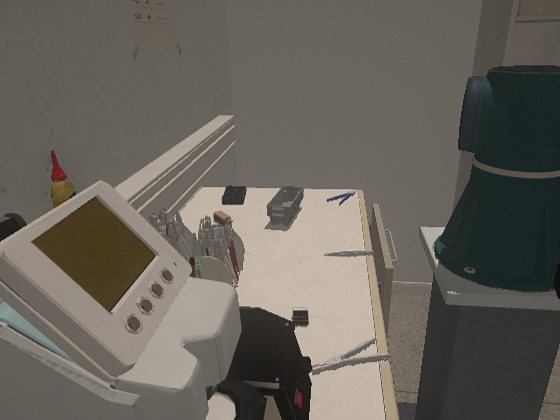

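The top view shows the nested trays near px (342,213), with a darker patch on the left that may be shadow. The lens box is at (144,253), the cutters at (408,282), the tin at (280,146), the block at (316,145) and the gauge at (236,150). Next I'll measure the tray and box from depth.

```bash
cat > h.py <<'E'
import cv2,numpy as np
from scipy.spatial.transform import Rotation as Ro
def pts(f):
    z=f["range_z"];v,u=np.mgrid[:z.shape[0],:z.shape[1]]
    c=np.dstack([(u-f["cx"])/f["fx"]*z,(v-f["cy"])/f["fy"]*z,z])
    P=(c-np.array(f["t"]))@np.array(f["R"]); P[z==0]=np.nan
    return P
def ray(f,u,v,h):
    R=np.array(f["R"]);C=-R.T@np.array(f["t"]);d=R.T@np.array([(u-f["cx"])/f["fx"],(v-f["cy"])/f["fy"],1])
    return C+d*(h-C[2])/d[2]
def blobs(f,u0,v0,u1,v1,lo,hi):
    """min-area rects (world mm) of points with height in lo..hi within pixel window"""
    P=pts(f);m=np.zeros(P.shape[:2],np.uint8)
    m[v0:v1,u0:u1]=((P[...,2]>lo)&(P[...,2]<hi))[v0:v1,u0:u1]
    n,l,s,c=cv2.connectedComponentsWithStats(m)
    for i in range(1,n):
        if s[i,4]>15:
            q=P[l==i];(x,y),(w,hh),a=cv2.minAreaRect(q[:,:2].astype(np.float32))
            if w<hh: w,hh,a=hh,w,a+90
            print("px",c[i].round(1),"n",s[i,4],"xy",round(x,1),round(y,1),"size",round(w,1),round(hh,1),"long-axis deg",round((a+90)%180-90,1),"z med/max",np.median(q[:,2]).round(1),q[:,2].max().round(1))
E
python3 - <<'E'
from h import *
f=dict(np.load("top0.npz"))
P=pts(f);print("table z",np.nanmedian(P[230:290,150:240,2]))
blobs(f,290,185,395,245,50,75)
blobs(f,290,185,395,245,25,75)
blobs(f,130,240,160,265,9,30)
blobs(f,375,255,440,305,4,30)
blobs(f,220,120,340,165,4,40)
a=cv2.resize(f["image"][180:245,290:395],None,fx=6,fy=6,interpolation=cv2.INTER_CUBIC)
cv2.imwrite("pics/c0.png",cv2.convertScaleAbs(a,alpha=1.5))
E
```

```text
table z 0.8364709704305306
px [349.2 212.9] n 589 xy 513.6 -203.2 size 161.8 66.5 long-axis deg 81.0 z med/max 60.3 67.7
px [347.8 212.9] n 1120 xy 513.6 -203.2 size 161.8 66.5 long-axis deg 81.0 z med/max 50.9 67.7
px [143.6 253.1] n 161 xy 433.4 272.4 size 31.7 28.2 long-axis deg -84.3 z med/max 12.5 23.6
px [410.4 284.5] n 265 xy 345.1 -357.2 size 124.2 48.5 long-axis deg 55.3 z med/max 9.1 14.3
px [317.4 144.9] n 296 xy 685.4 -145.1 size 66.3 34.1 long-axis deg -48.7 z med/max 23.8 29.7
px [281.1 146.3] n 412 xy 685.3 -57.1 size 54.0 53.9 long-axis deg -21.7 z med/max 22.2 26.9
px [235.7 150.2] n 377 xy 680.3 50.7 size 63.5 48.1 long-axis deg -89.9 z med/max 12.0 17.2
```

View pics/c0.png

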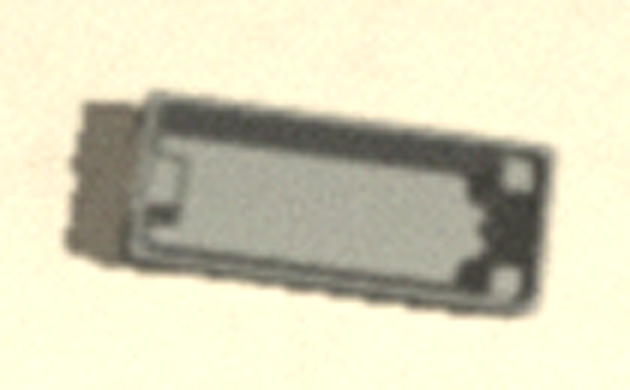

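The crop shows the single rib (card end) on the left, which is world +y, and the two corner ribs on the right. So tray +x points at about 81° yaw, and the rim centre is at (514,-203). The measured size of 162 x 66.5 mm matches the given one. I'll check the obstacle heights before moving off.

```bash
cat >> h.py <<'E'
def go(s,x,y,z,yaw):
    """remaining shift in tool axes (cm) and rz (deg) to reach TCP x,y,z with tool-y yaw (pointing down)"""
    R=Ro.from_quat(s["ee_rot"]);d=R.inv().apply(np.array([x,y,z])-s["tcp_pos"])/10
    ty=R.apply([0,1,0]);cy=np.degrees(np.arctan2(ty[1],ty[0]))
    print("t",round(s["time_s"],2),"tcp",np.round(s["tcp_pos"],1),"yaw",round(cy,2),"tilt",np.degrees(np.arccos(-R.apply([0,0,1])[2])).round(2),"shift cm",d.round(2),"rz",round((cy-yaw+180)%360-180,2),"w",round(s["width"],1),"F",np.round(s["force"],1))
E
python3 - <<'E'
from h import *
f=dict(np.load("top0.npz"));P=pts(f)
for n,(u0,v0,u1,v1) in dict(scanner=(0,145,78,266),racks=(70,95,215,195),left=(0,60,75,145)).items():
    q=P[v0:v1,u0:u1].reshape(-1,3);q=q[q[:,2]>20];print(n,q.min(0).round(),q.max(0).round())
from rig import bot
go(bot.sense(),440,270,220,-9)
E
```

```text
scanner [410. 383.  20.] [689. 551. 165.]
racks [562.  94.  20.] [792. 435. 157.]
left [668. 364.  20.] [825. 614. 267.]
t 0.1 tcp [186.5 674.3 213.4] yaw 74.54 tilt 0.06 shift cm [-35.21 -32.22  -0.63] rz 83.54 w 91.6 F [ 0.7  0.5 -0. ]
```

Emit:
arm_command(
  plan="0 0 0 -3.5 -3.2 -0.5 1;0 0 0 -3.5 -3.2 0 1;0 0 0 -3.5 -3.2 0 1;0 0 0 -3.5 -3.2 0 1;0 0 0 -3.5 -3.2 0 1;0 0 0 -3.5 -3.2 0 1;0 0 0 -3.5 -3.2 0 1;0 0 0 -3.5 -3.2 0 1",
)

```text
time_s: 0.9
tcp_pos: [388.7, 351.5, 218.9]
ee_rot: [0.134, 0.991, -0.0, -0.0]
force: [0.7, 0.6, 0.8]
width: 90.9
grasp_force: 0.0
```

Emit:
arm_command(
  plan="0 0 8.4 0 0 0 1;0 0 8.4 0 0 0 1;0 0 8.4 0 0 0 1;0 0 8.4 0 0 0 1;0 0 8.4 0 0 0 1;0 0 8.4 0 0 0 1;0 0 8.4 0 0 0 1;0 0 8.4 0 0 0 1",
)

```text
time_s: 1.7
tcp_pos: [388.1, 353.2, 218.7]
ee_rot: [0.663, 0.749, -0.0, -0.0]
force: [0.0, -0.2, -0.7]
width: 91.3
grasp_force: 0.0
```

Emit:
arm_command(
  plan="0 0 8.4 0 0 0 1;0 0 7.9 0 0 0 1;0 0 0 0 0 0 1",
)

```text
time_s: 2.0
tcp_pos: [388.1, 353.2, 218.7]
ee_rot: [0.761, 0.649, -0.0, -0.0]
force: [-0.3, 0.2, -0.3]
width: 91.5
grasp_force: 0.0
```

```bash
python3 -c "
from h import *
from rig import bot
go(bot.sense(),513.6,-203.2,100,-9)"
```

```text
t 2.0 tcp [388.1 353.2 218.7] yaw -9.09 tilt 0.02 shift cm [-52.96  21.19  11.88] rz -0.09 w 91.5 F [-0.3  0.2 -0.3]
```

Emit:
arm_command(
  plan="0 0 0 -4.4 1.8 0 1;0 0 0 -4.4 1.8 0 1;0 0 0 -4.4 1.8 0 1;0 0 0 -4.4 1.8 0 1;0 0 0 -4.4 1.8 0 1;0 0 0 -4.4 1.8 0 1;0 0 0 -4.4 1.8 0 1;0 0 0 -4.4 1.8 0 1",
)

```text
time_s: 2.8
tcp_pos: [475.6, -18.8, 219.1]
ee_rot: [0.759, 0.652, 0.0, 0.0]
force: [0.7, 0.5, 0.3]
width: 91.3
grasp_force: 0.0
```

Emit:
arm_command(
  plan="0 0 0 -4.4 1.7 0 1;0 0 0 -4.4 1.7 0 1;0 0 0 -4.4 1.7 0 1;0 0 0 -4.4 1.7 0 1;0 0 0 0 0 4 1;0 0 0 0 0 4 1;0 0 0 0 0 2.5 1;0 0 0 0 0 0 1",
)

```text
time_s: 3.6
tcp_pos: [513.3, -200.5, 110.8]
ee_rot: [0.759, 0.651, -0.001, -0.003]
force: [-0.1, 0.6, 1.0]
width: 90.9
grasp_force: 0.0
```

Run:
```python
from h import *
from rig import bot
f=bot.grab_frame("top");cv2.imwrite("pics/t1.png",cv2.resize(f["image"][150:270,260:440],None,fx=4,fy=4))
g=bot.grab_frame("side");cv2.imwrite("pics/s1.png",cv2.resize(g["image"][140:270,200:360],None,fx=4,fy=4))
cv2.imwrite("pics/ts1.png",np.hstack([cv2.imread("pics/t1.png")[:440,:],cv2.imread("pics/s1.png")[:440,:]])[:,:][:, :])
a=cv2.imread("pics/ts1.png");cv2.imwrite("pics/ts1.png",cv2.resize(a,(800,int(a.shape[0]*800/a.shape[1]))))
go(bot.sense(),513.6,-203.2,49,-9)
```

```text
t 3.7 tcp [ 515.5 -201.3  114.4] yaw -8.82 tilt 0.03 shift cm [-0.22 -0.16  6.54] rz 0.18 w 91.3 F [-0.  -0.2  0.3]
```

View pics/ts1.png

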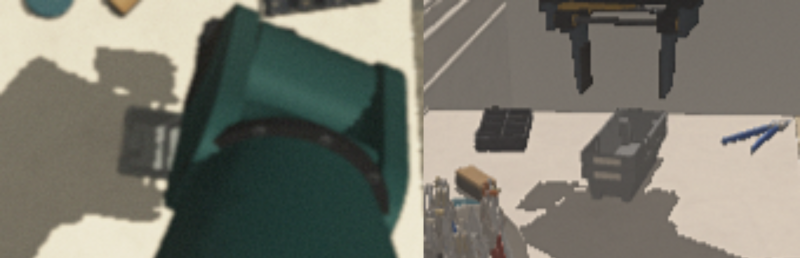

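The side view shows the open fingers straddling the tray symmetrically. Both cards are on the +y end, and nothing is in the way. Now descending to about 13 mm below the rim and gripping.

Emit:
arm_command(
  plan="0 0 0.2 -0.2 -0.2 2.5 1;0 0 0 0 0 2.5 1;0 0 0 0 0 1.5 1;0 0 0 0 0 0 1;0 0 0 0 0 0 1",
)

```text
time_s: 4.2
tcp_pos: [513.9, -203.1, 50.1]
ee_rot: [0.761, 0.649, 0.0, 0.0]
force: [0.6, 0.2, 1.1]
width: 91.3
grasp_force: 0.0
```

```bash
python3 -c "
from h import *
from rig import bot
go(bot.sense(),513.6,-203.2,49,-9)"
```

```text
t 4.2 tcp [ 513.9 -203.1   50.1] yaw -9.12 tilt 0.06 shift cm [-0.01 -0.03  0.11] rz -0.12 w 91.3 F [0.6 0.2 1.1]
```

Emit:
arm_command(
  plan="0 0 0 0 0 0.1 1;0 0 0 0 0 0 -1;0 0 0 0 0 0 -1;0 0 0 0 0 0 -1;0 0 0 0 0 0 -1;0 0 0 0 0 0 -1;0 0 0 0 0 0 -1",
)

```text
time_s: 4.9
tcp_pos: [513.4, -203.0, 48.2]
ee_rot: [0.761, 0.648, 0.0, 0.0]
force: [-0.9, 0.4, 5.5]
width: 65.6
grasp_force: 30.0
```

Emit:
arm_command(
  plan="0 0 0 0 0 -0.3 -1;0 0 0 0 0 -0.6 -1;0 0 0 0 0 -0.8 -1;0 0 0 0 0 -1 -1;0 0 0 0 0 -1 -1;0 0 0 0 0 -1 -1;0 0 0 0 0 -1 -1;0 0 0 0 0 0 -1",
)

```text
time_s: 5.7
tcp_pos: [514.0, -203.3, 106.6]
ee_rot: [0.761, 0.648, 0.001, 0.001]
force: [-0.1, -0.5, -1.8]
width: 65.5
grasp_force: 30.0
```

Run:
```python
from h import *
from rig import bot
g=bot.grab_frame("side");cv2.imwrite("pics/s2.png",cv2.resize(g["image"][140:260,220:340],None,fx=5,fy=5,interpolation=cv2.INTER_CUBIC))
go(bot.sense(),513.6,-203.2,49,-9)
```

```text
t 5.75 tcp [ 513.6 -203.1  105.8] yaw -9.16 tilt 0.08 shift cm [-0.01 -0.    5.68] rz -0.16 w 65.8 F [ 0.5 -0.7 -2.4]
```

View pics/s2.png

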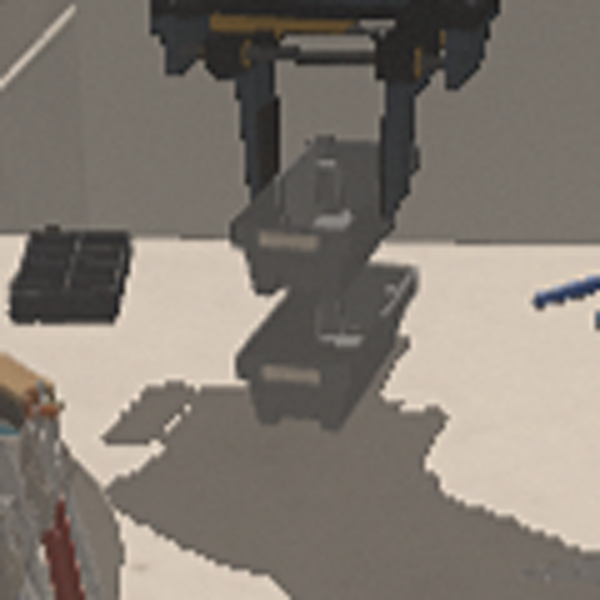

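The upper tray came out alone and level: grip opening 65.6 mm and weight about 2 N. The lower tray stayed in place. I'll carry the upper tray to about (520, 10).

Emit:
arm_command(
  plan="0 0 0 0 0 -1.5 -1;0 0 0 0 0 -1.5 -1;0 0 0 2 -0.3 0 -1;0 0 0 4 -0.5 0 -1;0 0 0 4.5 -0.6 0 -1;0 0 0 4.5 -0.6 0 -1;0 0 0 4 -0.5 0 -1;0 0 0 2 -0.2 0 -1",
)

```text
time_s: 6.55
tcp_pos: [520.0, 11.3, 136.1]
ee_rot: [0.761, 0.649, 0.0, 0.0]
force: [-0.7, 0.3, -0.6]
width: 65.8
grasp_force: 30.0
```

Emit:
arm_command(
  plan="0 0 0 0 0 1 -1;0 0 0 0 0 2.5 -1;0 0 0 0 0 2.5 -1;0 0 0 0 0 2 -1;0 0 0 0 0 1 -1;0 0 0 0 0 0 -1",
)

```text
time_s: 7.15
tcp_pos: [519.3, 8.3, 44.2]
ee_rot: [0.761, 0.648, -0.001, -0.001]
force: [0.8, -0.4, -1.9]
width: 66.0
grasp_force: 30.0
```

```bash
python3 -c "
from h import *
from rig import bot
go(bot.sense(),520,10,30.3,-9)"
```

```text
t 7.15 tcp [519.3   8.3  44.2] yaw -9.18 tilt 0.11 shift cm [0.18 0.04 1.39] rz -0.18 w 66.0 F [ 0.8 -0.4 -1.9]
```

Emit:
arm_command(
  plan="0 0 0 0 0 0.4 -1;0 0 0 0 0 0.4 -1;0 0 0 0 0 0.3 -1;0 0 0 0 0 0.2 -1;0 0 0 0 0 0 -1;0 0 0 0 0 0 -1",
)

```text
time_s: 7.75
tcp_pos: [519.9, 8.7, 32.0]
ee_rot: [0.761, 0.648, 0.0, 0.0]
force: [-0.7, 0.2, -0.9]
width: 65.6
grasp_force: 30.0
```

Emit:
arm_command(
  plan="0 0 0 0 0 0.1 -1;0 0 0 0 0 0 -1;0 0 0 0 0 0.05 -1;0 0 0 0 0 0 -1",
)

```text
time_s: 8.15
tcp_pos: [519.9, 8.7, 30.4]
ee_rot: [0.761, 0.648, -0.0, 0.0]
force: [-0.4, -0.0, -1.5]
width: 65.9
grasp_force: 30.0
```

Emit:
arm_command(
  plan="0 0 0 0 0 0.1 -1;0 0 0 0 0 0 -1;0 0 0 0 0 0 -1",
)

```text
time_s: 8.45
tcp_pos: [520.0, 8.7, 30.2]
ee_rot: [0.761, 0.648, -0.0, -0.0]
force: [-6.1, 0.2, 18.4]
width: 65.8
grasp_force: 30.0
```

It touched down at TCP z about 30.3. Releasing, rising and heading to the lens box.

Emit:
arm_command(
  plan="0 0 0 0 0 -0.05 -1;0 0 0 0 0 0 1;0 0 0 0 0 0 1;0 0 0 0 0 0 1;0 0 0 0 0 0 1;0 0 0 0 0 0 1;0 0 0 0 0 -1 1;0 0 0 0 0 -3 1",
)

```text
time_s: 9.25
tcp_pos: [518.3, 8.7, 69.0]
ee_rot: [0.761, 0.648, -0.001, -0.001]
force: [0.1, 0.1, 1.3]
width: 91.1
grasp_force: 0.0
```

Emit:
arm_command(
  plan="0 0 0 0 0 -4 1;0 0 0 0 0 -4 1;0 0 0 4 -1 0 1;0 0 0 4 -1 0 1;0 0 0 4 -2 0 1;0 0 0 4 -2 0 1;0 0 0 4 -2 0 1;0 0 0 0 0 0 1",
)

```text
time_s: 10.05
tcp_pos: [471.5, 222.5, 150.7]
ee_rot: [0.76, 0.65, 0.0, -0.0]
force: [0.1, 0.2, 0.1]
width: 91.2
grasp_force: 0.0
```

Run:
```python
from h import *
from rig import bot
f=bot.grab_frame("top");np.savez("top2.npz",**f)
cv2.imwrite("pics/t2.png",cv2.resize(f["image"][150:300,120:400],None,fx=2.8,fy=2.8,interpolation=cv2.INTER_CUBIC))
s=bot.sense()
go(s,433.4,272.4,60,5.7)
blobs(f,130,240,160,265,9,30)
blobs(f,230,190,395,245,30,75)
b=cv2.inRange(f["image"],(0,0,0),(60,60,60));b[:240]=0;b[265:]=0;b[:,:130]=0;b[:,160:]=0
c=max(cv2.findContours(b,0,1)[0],key=cv2.contourArea);print(cv2.minAreaRect(c))
```

```text
t 10.1 tcp [472.  220.8 150.6] yaw -8.96 tilt 0.03 shift cm [ 4.5  -4.63  9.06] rz -14.66 w 91.2 F [ 0.1 -1.7  0.3]
px [265.6 214. ] n 469 xy 517.7 0.0 size 143.5 66.4 long-axis deg 80.9 z med/max 42.3 49.7
px [346.9 213.8] n 635 xy 513.4 -203.0 size 160.9 66.6 long-axis deg 81.0 z med/max 41.7 50.1
((143.0, 252.0), (24.0, 26.0), 90.0)
```

View pics/t2.png

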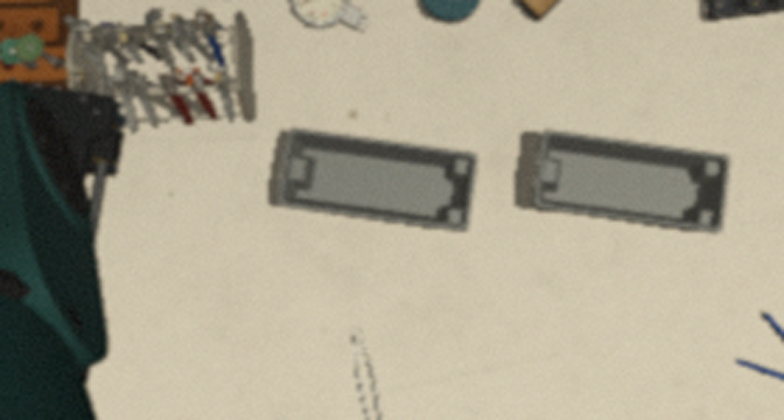

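The upper tray stands upright near (520, 9) and the lower tray hasn't moved (513, -203, 81°). The box is hidden under the gripper here, so I'll use the first fix. Its 31.7 x 28.2 mm size matched, which means closing across the 28 mm needs yaw 5.7°.

Emit:
arm_command(
  plan="0 0 -7.4 0 0 0 1;0 0 -7.3 0 0 0 1;0 0 0 0 0 0 1",
)

```text
time_s: 10.4
tcp_pos: [473.0, 218.1, 150.3]
ee_rot: [0.672, 0.741, 0.0, 0.0]
force: [0.7, -0.0, -0.1]
width: 90.9
grasp_force: 0.0
```

Run:
```python
from h import *
from rig import bot
go(bot.sense(),433.4,272.4,60,5.7)
f=dict(np.load("top0.npz"));b=cv2.inRange(f["image"],(0,0,0),(70,70,70));b[:240]=0;b[265:]=0;b[:,:130]=0;b[:,160:]=0
c=max(cv2.findContours(b,0,1)[0],key=cv2.contourArea)[:,0]
w=np.array([ray(f,*p,12)[:2] for p in c],np.float32);print(cv2.minAreaRect(w))
```

```text
t 10.4 tcp [473.  218.1 150.3] yaw 5.62 tilt 0.01 shift cm [ 5.79 -3.41  9.03] rz -0.08 w 90.9 F [ 0.7 -0.  -0.1]
((434.3176574707031, 272.8738708496094), (30.917463302612305, 23.44293212890625), 88.72542572021484)
```

Emit:
arm_command(
  plan="0 0 2.5 0 0 0 1;0 0 0 3 -1.5 1 1;0 0 0 2.5 -1.5 3 1;0 0 0 0.2 -0.1 3 1;0 0 0 0 0 2 1;0 0 0 0 0 0 1;0 0 0 0 0 0 1",
)

```text
time_s: 11.1
tcp_pos: [439.2, 273.8, 60.5]
ee_rot: [0.689, 0.725, -0.0, -0.0]
force: [0.1, -0.6, 0.5]
width: 91.2
grasp_force: 0.0
```

Run:
```python
from h import *
from rig import bot
g=bot.grab_frame("side");cv2.imwrite("pics/s3.png",cv2.resize(g["image"][220:360,220:380],None,fx=5,fy=5,interpolation=cv2.INTER_CUBIC)[:600])
go(bot.sense(),433.8,272.6,4,3.2)
```

```text
t 11.15 tcp [439.6 274.   61. ] yaw 2.9 tilt 0.06 shift cm [-0.12 -0.59  5.7 ] rz -0.3 w 91.6 F [ 0.2 -0.3  0.1]
```

View pics/s3.png

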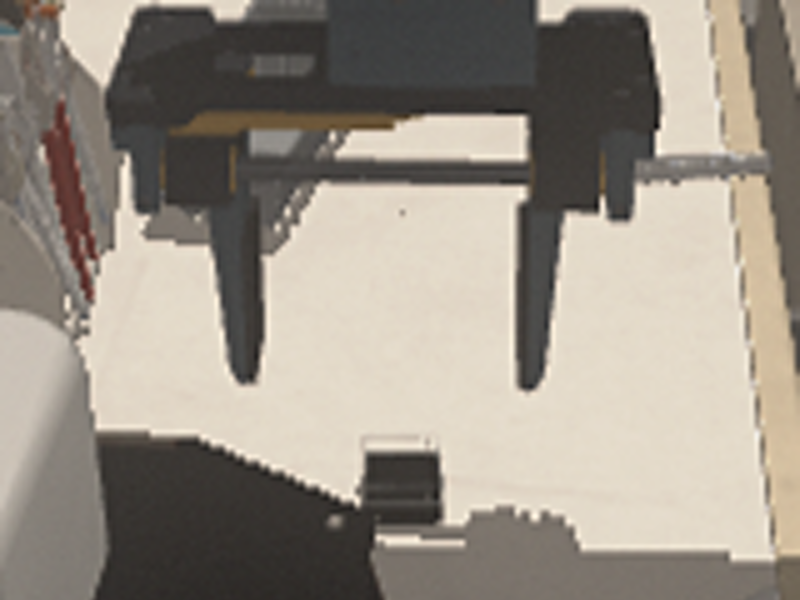

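The box is visible at crop px (400,485), centred between the open fingers at (245 and 530), and its lid is up. Descending to z about 4 mm and gripping.

Emit:
arm_command(
  plan="0 0 0 -0.1 -0.6 2 1;0 0 0 0 0 2 1;0 0 0 0 0 1 1;0 0 0 0 0 0.6 1;0 0 0 0 0 0 1",
)

```text
time_s: 11.65
tcp_pos: [433.1, 272.8, 4.1]
ee_rot: [0.688, 0.725, 0.0, 0.0]
force: [-0.6, -0.7, -0.3]
width: 91.3
grasp_force: 0.0
```

Emit:
arm_command(
  plan="0 0 0 0 0 0 -1;0 0 0 0 0 0 -1;0 0 0 0 0 0 -1;0 0 0 0 0 0 -1;0 0 0 0 0 0 -1;0 0 0 0 0 0 -1;0 0 0 0 0 0 -1;0 0 0 0 0 0 -1",
)

```text
time_s: 12.45
tcp_pos: [432.8, 272.8, 3.9]
ee_rot: [0.688, 0.726, -0.0, -0.0]
force: [0.1, -0.2, -1.0]
width: 30.1
grasp_force: 0.0
```

Emit:
arm_command(
  plan="0 0 0 0 0 0 -1;0 0 0 0 0 0 -1;0 0 0 0 0 -0.5 -1;0 0 0 0 0 -1.5 -1;0 0 0 0 0 -3 -1;0 0 0 0 0 -4 -1;0 0 0 0 0 -4 -1;0 0 0 0 0 -1 -1",
)

```text
time_s: 13.25
tcp_pos: [434.5, 273.8, 148.2]
ee_rot: [0.688, 0.726, 0.003, 0.001]
force: [0.3, 0.4, -0.5]
width: 27.7
grasp_force: 30.0
```

```bash
python3 -c "
from h import *
from rig import bot
go(bot.sense(),513.4,-203,100,-99)"
```

```text
t 13.25 tcp [434.5 273.8 148.2] yaw 3.04 tilt 0.32 shift cm [-48.05   5.32   4.72] rz 102.04 w 27.7 F [ 0.3  0.4 -0.5]
```

Emit:
arm_command(
  plan="0 0 0 -2.1 0.2 0 -1;0 0 0 -4.6 0.5 0 -1;0 0 0 -4.6 0.5 0 -1;0 0 0 -4.6 0.5 0 -1;0 0 0 -4.6 0.5 0 -1;0 0 0 -4.6 0.5 0 -1;0 0 0 -4.6 0.5 0 -1;0 0 0 -4.6 0.5 0 -1",
)

```text
time_s: 14.05
tcp_pos: [487.7, -69.6, 143.8]
ee_rot: [0.688, 0.726, -0.0, -0.0]
force: [1.2, 0.7, -0.1]
width: 27.4
grasp_force: 30.0
```

Emit:
arm_command(
  plan="0 0 0 -4.6 0.5 0 -1;0 0 0 -4.6 0.5 0 -1;0 0 0 -4.6 0.5 0 -1;0 0 8.5 0 0 0 -1;0 0 8.5 0 0 0 -1;0 0 8.5 0 0 0 -1;0 0 8.5 0 0 0 -1;0 0 8.5 0 0 0 -1",
)

```text
time_s: 14.85
tcp_pos: [509.9, -204.6, 143.5]
ee_rot: [0.906, 0.424, -0.0, -0.0]
force: [0.3, 0.3, -0.0]
width: 28.1
grasp_force: 30.0
```

Emit:
arm_command(
  plan="0 0 8.5 0 0 0 -1;0 0 8.5 0 0 0 -1;0 0 8.5 0 0 0 -1;0 0 8.5 0 0 0 -1;0 0 8.5 0 0 0 -1;0 0 8.5 0 0 0 -1;0 0 8.5 0 0 0 -1;0 0 0 0 0 0 -1",
)

```text
time_s: 15.65
tcp_pos: [510.0, -204.6, 143.6]
ee_rot: [0.997, -0.079, -0.0, -0.0]
force: [-0.5, 0.5, 0.2]
width: 27.7
grasp_force: 30.0
```

```bash
python3 -c "
from h import *
from rig import bot
s=bot.sense();go(s,513.4,-203,60,-99);print(s['joint_positions'][5])"
```

```text
t 15.65 tcp [ 510.  -204.6  143.6] yaw -99.1 tilt 0.04 shift cm [ 0.32 -0.21  8.36] rz -0.1 w 27.7 F [-0.5  0.5  0.2]
1.3057189421863866
```

Emit:
arm_command(
  plan="0 0 0 0.3 -0.2 2 -1;0 0 0 0 0 3 -1;0 0 0 0 0 3 -1;0 0 0 0 0 0 -1;0 0 0 0 0 0 -1",
)

```text
time_s: 16.15
tcp_pos: [513.4, -203.1, 64.1]
ee_rot: [0.997, -0.077, -0.001, -0.0]
force: [-0.1, -1.3, 0.8]
width: 27.5
grasp_force: 30.0
```

Run:
```python
from h import *
from rig import bot
g=bot.grab_frame("side");cv2.imwrite("pics/s4.png",cv2.resize(g["image"][150:240,230:340],None,fx=6,fy=6,interpolation=cv2.INTER_CUBIC))
go(bot.sense(),513.4,-203,7,-99)
```

```text
t 16.2 tcp [ 514.  -203.4   64.9] yaw -98.85 tilt 0.04 shift cm [-0.07 -0.03  5.79] rz 0.15 w 27.7 F [ 0.  -0.8  0.6]
```

View pics/s4.png

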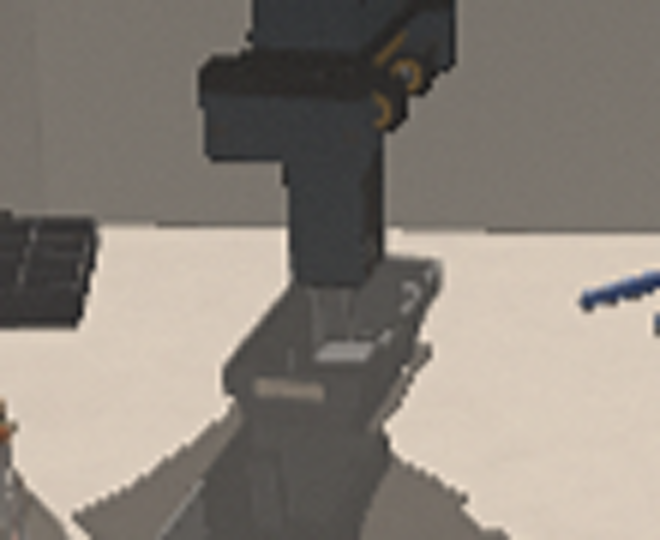

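The fingers with the box are centred over the tray opening, with the finger at about (335,220) in the crop above the tray at (335,330). Descending into it, slowly at the end.

Emit:
arm_command(
  plan="0 0 0 0 0 1.5 -1;0 0 0 0 0 1.5 -1;0 0 0 0 0 1 -1;0 0 0 0 0 0.6 -1;0 0 0 0 0 0.4 -1;0 0 0 0 0 0.2 -1;0 0 0 0 0 0 -1;0 0 0 0 0 0 -1",
)

```text
time_s: 17.0
tcp_pos: [513.8, -203.3, 12.2]
ee_rot: [0.997, -0.078, 0.0, 0.0]
force: [-0.3, 0.3, 0.8]
width: 27.8
grasp_force: 30.0
```

Emit:
arm_command(
  plan="0 0 0 0 0 0.2 -1;0 0 0 0 0 0.1 -1;0 0 0 0 0 0.1 -1;0 0 0 0 0 0 -1;0 0 0 0 0 0 -1",
)

```text
time_s: 17.5
tcp_pos: [513.5, -203.2, 7.9]
ee_rot: [0.997, -0.078, -0.0, -0.0]
force: [-0.8, -0.3, -0.4]
width: 27.9
grasp_force: 30.0
```

Emit:
arm_command(
  plan="0 0 0 0 0 0.1 -1;0 0 0 0 0 0 -1;0 0 0 0 0 0 -1",
)

```text
time_s: 17.8
tcp_pos: [513.6, -203.2, 6.9]
ee_rot: [0.997, -0.078, 0.0, 0.0]
force: [0.2, 0.1, 0.1]
width: 27.8
grasp_force: 30.0
```

Emit:
arm_command(
  plan="0 0 0 0 0 0.05 -1;0 0 0 0 0 0 -1;0 0 0 0 0 0 -1",
)

```text
time_s: 18.1
tcp_pos: [513.6, -203.2, 6.9]
ee_rot: [0.997, -0.078, -0.0, -0.0]
force: [-4.1, 1.3, 11.6]
width: 27.6
grasp_force: 30.0
```

The box is on the floor. I'll open only part way (about 41 mm) to stay clear of the ribs, then rise.

Emit:
arm_command(
  plan="0 0 0 0 0 -0.05 -1;0 0 0 0 0 0 -0.1;0 0 0 0 0 0 -0.1;0 0 0 0 0 0 -0.1;0 0 0 0 0 0 -0.1;0 0 0 0 0 -1 -0.1;0 0 0 0 0 -3 -0.1;0 0 0 0 0 -4 -0.1",
)

```text
time_s: 18.9
tcp_pos: [512.5, -202.7, 87.2]
ee_rot: [0.997, -0.078, -0.001, -0.0]
force: [0.5, -0.1, 0.1]
width: 40.9
grasp_force: 0.0
```

Emit:
arm_command(
  plan="0 0 0 0 0 -4 0;0 0 -8.5 0 0 -1 1;0 0 -8.5 0 0 0 1;0 0 -8.5 0 0 0 1;0 0 -8.5 0 0 0 1;0 0 -8.5 0 0 0 1;0 0 -8.5 0 0 0 1;0 0 -8.5 0 0 0 1",
)

```text
time_s: 19.7
tcp_pos: [513.6, -203.2, 137.7]
ee_rot: [0.903, 0.43, 0.0, 0.0]
force: [-0.1, -0.4, 1.0]
width: 91.1
grasp_force: 0.0
```

Emit:
arm_command(
  plan="0 0 -8.5 0 0 0 1;0 0 -8.5 0 0 0 1;0 0 -8.5 0 0 0 1;0 0 -5 0 0 0 1;0 0 0 0 0 0 1",
)

```text
time_s: 20.2
tcp_pos: [513.6, -203.2, 137.6]
ee_rot: [0.76, 0.65, 0.0, 0.0]
force: [0.3, 0.1, 0.3]
width: 91.5
grasp_force: 0.0
```

```bash
python3 -c "
from h import *
from rig import bot
s=bot.sense();go(s,519.9,8.7,100,-9);print(s['joint_positions'][5])"
```

```text
t 20.2 tcp [ 513.6 -203.2  137.6] yaw -8.88 tilt 0.02 shift cm [21.04 -2.65  3.75] rz 0.12 w 91.5 F [0.3 0.1 0.3]
-0.26397056581728423
```

Emit:
arm_command(
  plan="0 0 0 3 -0.4 0 1;0 0 0 4.5 -0.5 0 1;0 0 0 4.5 -0.6 0 1;0 0 0 4.5 -0.6 0 1;0 0 0 4.5 -0.5 0 1;0 0 0 0 0 3 1;0 0 0 0 0 1 1;0 0 0 0 0 0 1",
)

```text
time_s: 21.0
tcp_pos: [519.5, 8.0, 95.9]
ee_rot: [0.761, 0.649, -0.001, -0.001]
force: [0.5, -0.6, 0.3]
width: 91.3
grasp_force: 0.0
```

Run:
```python
from h import *
from rig import bot
f=bot.grab_frame("top")
cv2.imwrite("pics/t5.png",cv2.resize(f["image"][175:250,290:395],None,fx=6,fy=6,interpolation=cv2.INTER_CUBIC))
blobs(f,290,185,395,245,30,60)
P=pts(f)[195:230,315:375];m=P[...,2]<35
b=cv2.inRange(f["image"],(0,0,0),(50,50,50))
q=pts(f)[200:226,325:362].reshape(-1,3);q=q[(q[:,2]>14)&(q[:,2]<28)];print(len(q),np.median(q,0).round(1))
go(bot.sense(),519.9,8.7,30.4,-9)
```

```text
px [347.1 213.9] n 637 xy 513.4 -203.2 size 161.3 66.6 long-axis deg 81.0 z med/max 41.5 49.4
198 [ 522.6 -202.1   18.2]
t 21.05 tcp [520.2   7.7  96.8] yaw -9.07 tilt 0.09 shift cm [ 0.1  -0.03  6.64] rz -0.07 w 91.4 F [ 0.  -0.4  0.4]
```

View pics/t5.png

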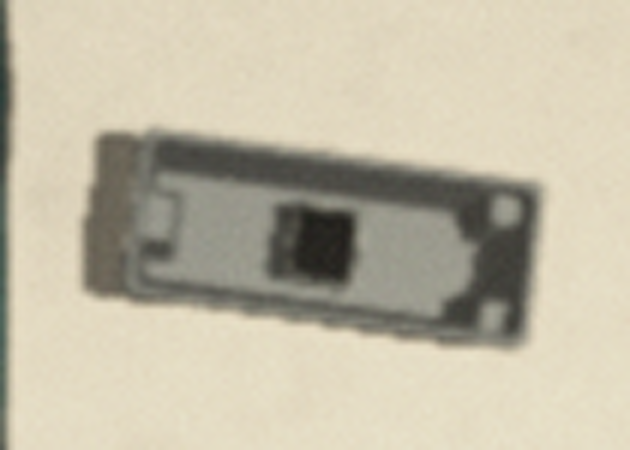

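The box lies flat in the middle of the lower tray (crop px (320,245)), and the tray is still at (513.4,-203.2) and 81°. Now regripping the upper tray.

Emit:
arm_command(
  plan="0 0 0 0.1 0 2.5 1;0 0 0 0 0 2.5 1;0 0 0 0 0 1.6 1;0 0 0 0 0 0 1;0 0 0 0 0 0 -1;0 0 0 0 0 0 -1;0 0 0 0 0 0 -1;0 0 0 0 0 0 -1",
)

```text
time_s: 21.85
tcp_pos: [521.3, 9.2, 31.9]
ee_rot: [0.76, 0.65, 0.0, 0.0]
force: [-2.5, -1.4, 10.1]
width: 65.7
grasp_force: 30.0
```

Emit:
arm_command(
  plan="0 0 0 0 0 0 -1;0 0 0 0 0 0 -1;0 0 0 0 0 -0.5 -1;0 0 0 0 0 -1 -1;0 0 0 0 0 -2 -1;0 0 0 0 0 -3 -1;0 0 0 0 0 -3 -1;0 0 0 0 0 -2 -1",
)

```text
time_s: 22.65
tcp_pos: [521.2, 9.3, 148.6]
ee_rot: [0.76, 0.65, 0.001, 0.001]
force: [0.1, -0.1, -1.4]
width: 65.7
grasp_force: 30.0
```

```bash
python3 -c "
from h import *
from rig import bot
s=bot.sense();go(s,513.4,-203.2,140,-9);print(s['joint_positions'][5])"
```

```text
t 22.65 tcp [521.2   9.3 148.6] yaw -8.96 tilt 0.12 shift cm [-21.11   2.53   0.86] rz 0.04 w 65.7 F [ 0.1 -0.1 -1.4]
0.1293993082297439
```

Emit:
arm_command(
  plan="0 0 0 -2.1 0.2 0 -1;0 0 0 -4 0.5 0 -1;0 0 0 -4.5 0.5 0 -1;0 0 0 -4.5 0.5 0 -1;0 0 0 -4 0.5 0 -1;0 0 0 -2 0.3 0 -1;0 0 4 0 0 0 -1;0 0 8.5 0 0 0 -1",
)

```text
time_s: 23.45
tcp_pos: [512.4, -203.8, 146.6]
ee_rot: [0.828, 0.561, 0.0, 0.0]
force: [0.5, 0.4, -2.1]
width: 66.0
grasp_force: 30.0
```

Emit:
arm_command(
  plan="0 0 8.5 0 0 0 -1;0 0 8.5 0 0 0 -1;0 0 8.5 0 0 0 -1;0 0 8.5 0 0 0 -1;0 0 8.5 0 0 0 -1;0 0 8.5 0 0 0 -1;0 0 8.5 0 0 0 -1;0 0 8.5 0 0 0 -1",
)

```text
time_s: 24.25
tcp_pos: [512.5, -203.0, 146.7]
ee_rot: [1.0, 0.002, 0.0, 0.0]
force: [0.0, -0.9, -2.2]
width: 65.7
grasp_force: 30.0
```

Emit:
arm_command(
  plan="0 0 8.5 0 0 0 -1;0 0 8.5 0 0 0 -1;0 0 8.5 0 0 0 -1;0 0 8.5 0 0 0 -1;0 0 8.5 0 0 0 -1;0 0 8.5 0 0 0 -1;0 0 8.5 0 0 0 -1;0 0 8.5 0 0 0 -1",
)

```text
time_s: 25.05
tcp_pos: [512.5, -203.0, 146.7]
ee_rot: [0.83, -0.558, 0.0, -0.0]
force: [-0.8, -0.0, -1.9]
width: 65.7
grasp_force: 30.0
```

Emit:
arm_command(
  plan="0 0 8.5 0 0 0 -1;0 0 8.5 0 0 0 -1;0 0 8.5 0 0 0 -1;0 0 4.5 0 0 0 -1;0 0 0 0 0 0 -1;0 0 0 0 0 0 -1",
)

```text
time_s: 25.65
tcp_pos: [512.6, -203.0, 146.4]
ee_rot: [-0.661, 0.751, -0.0, 0.0]
force: [0.2, -0.1, -1.8]
width: 65.7
grasp_force: 30.0
```

Run:
```python
from h import *
from rig import bot
g=bot.grab_frame("side");cv2.imwrite("pics/s6.png",cv2.resize(g["image"][120:240,220:340],None,fx=5,fy=5,interpolation=cv2.INTER_CUBIC))
s=bot.sense();go(s,513.4,-203.2,80,171);print(s['joint_positions'][5])
```

```text
t 25.7 tcp [ 512.6 -203.   146.3] yaw 172.68 tilt 0.02 shift cm [ 0.01 -0.08  6.63] rz 1.68 w 65.9 F [ 0.1  0.3 -1.5]
2.849868694393536
```

View pics/s6.png

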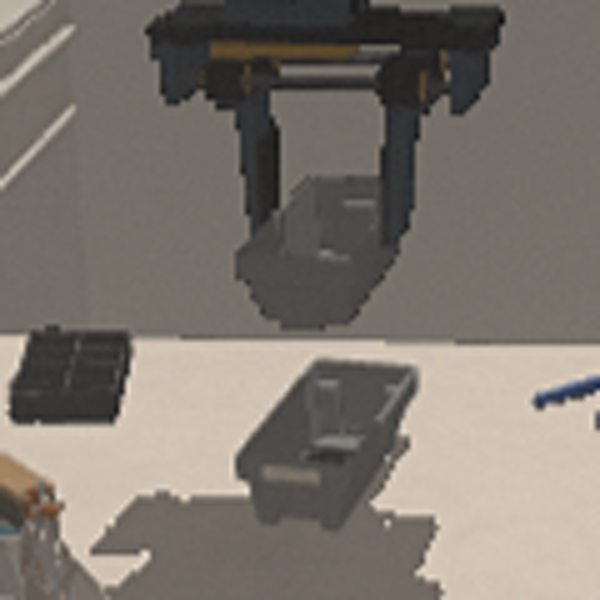

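The upper tray is held level and turned half a turn: the card is gone from its near end, while the lower tray's card is at (290,472). Trimming 1.7° and descending.

Emit:
arm_command(
  plan="0 0 1.7 0 -0.1 0 -1;0 0 0 0 0 2 -1;0 0 0 0 0 2 -1;0 0 0 0 0 1.5 -1;0 0 0 0 0 0.6 -1;0 0 0 0 0 0 -1;0 0 0 0 0 0 -1",
)

```text
time_s: 26.4
tcp_pos: [513.9, -203.4, 85.5]
ee_rot: [-0.649, 0.761, -0.0, 0.0]
force: [0.2, 0.3, -1.4]
width: 65.7
grasp_force: 30.0
```

Run:
```python
from h import *
from rig import bot
go(bot.sense(),513.4,-203.2,64,171)
```

```text
t 26.4 tcp [ 513.9 -203.4   85.5] yaw 170.86 tilt 0.03 shift cm [-0.01  0.06  2.15] rz -0.14 w 65.7 F [ 0.2  0.3 -1.4]
```

Emit:
arm_command(
  plan="0 0 0 0 0 0.5 -1;0 0 0 0 0 0.5 -1;0 0 0 0 0 0.4 -1;0 0 0 0 0 0.2 -1;0 0 0 0 0 0.1 -1;0 0 0 0 0 0 -1;0 0 0 0 0 0 -1",
)

```text
time_s: 27.1
tcp_pos: [513.7, -203.2, 68.0]
ee_rot: [-0.648, 0.761, -0.0, 0.0]
force: [-0.2, 0.2, -1.2]
width: 65.6
grasp_force: 30.0
```

Emit:
arm_command(
  plan="0 0 0 0 0 0.15 -1;0 0 0 0 0 0.1 -1;0 0 0 0 0 0.05 -1;0 0 0 0 0 0 -1;0 0 0 0 0 0 -1",
)

```text
time_s: 27.6
tcp_pos: [513.6, -203.2, 64.9]
ee_rot: [-0.648, 0.761, 0.0, -0.0]
force: [-0.5, -0.7, -0.5]
width: 65.8
grasp_force: 30.0
```

Emit:
arm_command(
  plan="0 0 0 0 0 0.05 -1;0 0 0 0 0 0 -1;0 0 0 0 0 0.05 -1;0 0 0 0 0 0 -1;0 0 0 0 0 0 -1",
)

```text
time_s: 28.1
tcp_pos: [513.6, -203.2, 63.9]
ee_rot: [-0.648, 0.761, 0.0, 0.0]
force: [-0.4, 0.3, -1.4]
width: 66.1
grasp_force: 30.0
```

Emit:
arm_command(
  plan="0 0 0 0 0 0.06 -1;0 0 0 0 0 0 -1;0 0 0 0 0 0 -1",
)

```text
time_s: 28.4
tcp_pos: [513.6, -203.2, 63.8]
ee_rot: [-0.648, 0.761, 0.0, -0.0]
force: [-3.3, 1.6, 9.7]
width: 65.5
grasp_force: 30.0
```

It made contact at TCP z 63.8, the predicted ledge height. Releasing and moving clear.

Emit:
arm_command(
  plan="0 0 0 0 0 -0.05 -1;0 0 0 0 0 0 1;0 0 0 0 0 0 1;0 0 0 0 0 0 1;0 0 0 0 0 0 1;0 0 0 0 0 0 1;0 0 0 0 0 -1 1;0 0 0 0 0 -3 1",
)

```text
time_s: 29.2
tcp_pos: [512.1, -202.6, 102.8]
ee_rot: [-0.648, 0.761, 0.002, -0.001]
force: [1.0, -0.8, 0.9]
width: 91.8
grasp_force: 0.0
```

Emit:
arm_command(
  plan="0 0 0 0 0 -4 1;0 0 0 0 0 -4 1;0 0 0 -4 0 0 1;0 0 0 -4.5 0 0 1;0 0 0 -4.5 0 0 1;0 0 0 -4.5 0 0 1;0 0 0 -4.5 0 0 1;0 0 0 0 0 0 1",
)

```text
time_s: 30.0
tcp_pos: [541.1, -18.1, 184.2]
ee_rot: [-0.67, 0.742, 0.021, 0.028]
force: [-0.8, -0.7, 0.4]
width: 91.1
grasp_force: 0.0
```

Run:
```python
from h import *
from rig import bot
f=bot.grab_frame("top");g=bot.grab_frame("side")
a=cv2.resize(f["image"][175:250,290:395],(560,400),interpolation=cv2.INTER_CUBIC);b=cv2.resize(g["image"][170:230,260:310],(240,288),interpolation=cv2.INTER_CUBIC)
c=np.zeros((400,800,3),np.uint8);c[:,:560]=a;c[:288,560:]=b;cv2.imwrite("pics/end.png",c)
blobs(f,290,185,395,245,64,90);blobs(f,290,185,395,245,30,90)
P=pts(f)[185:245,290:395].reshape(-1,3);q=P[P[:,2]>70];A=np.c_[q[:,:2]-q[:,:2].mean(0),np.ones(len(q))]
print("rim plane",np.linalg.lstsq(A,q[:,2],rcond=None)[0].round(4),len(q))
go(bot.sense(),513,-203,64,171)
```

```text
px [363.  214.4] n 433 xy 509.5 -222.0 size 124.5 66.5 long-axis deg 80.8 z med/max 74.4 82.2
px [356.5 215. ] n 1601 xy 509.5 -222.0 size 124.5 66.5 long-axis deg 80.8 z med/max 40.2 82.2
rim plane [ -1.0769   2.3456 500.4926] 2698
t 30.1 tcp [540.9 -20.3 184. ] yaw 174.01 tilt 3.94 shift cm [19.24  0.95 10.7 ] rz 3.01 w 91.3 F [-0.1 -0.5  0.2]
```

View pics/end.png

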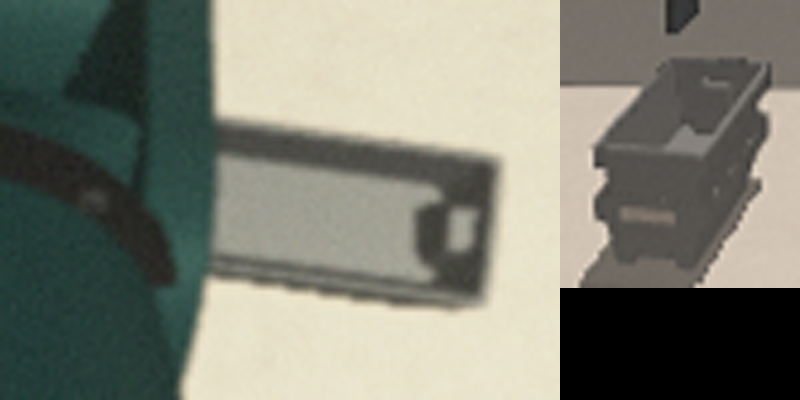

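The upper tray stands on the lower one with its single rib at the -y end, the opposite of before. The side view shows it stacked level. One last numeric check of level and centring, with the arm moved further away.

Emit:
arm_command(
  plan="0 0 -8 0 0 0 1;0 0 -8 0 0 0 1;0 0 -8 0 0 0 1;0 0 0 -2 4 0 1;0 0 0 -2 4 0 1;0 0 0 -2 4 0 1;0 0 0 -2 4 0 1;0 0 0 0 0 0 1",
)

```text
time_s: 30.9
tcp_pos: [359.3, 6.2, 182.3]
ee_rot: [0.808, -0.588, -0.015, -0.031]
force: [0.8, 1.0, -1.5]
width: 91.5
grasp_force: 0.0
```

Run:
```python
from h import *
from rig import bot
f=bot.grab_frame("top")
s=bot.sense();print(s["tcp_pos"],s["time_s"])
blobs(f,290,185,395,245,66,90)
P=pts(f)[185:245,290:395].reshape(-1,3);d=P[:,:2]-[513.4,-203.2];a=np.radians(81)
l=d@[np.cos(a),np.sin(a)];w=d@[-np.sin(a),np.cos(a)]
for n,m in dict(plus=l>50,minus=l<-50,left=w>20,right=w<-20).items():
    q=P[m&(P[:,2]>70)&(P[:,2]<90)];print(n,len(q),np.median(q[:,2]).round(1))
m=(abs(l)<45)&(abs(w)<15);print("floor",np.median(P[m,2]).round(1))
```

```text
[362.26158684   5.88635637 183.17706785] 30.95
px [349.8 212.7] n 536 xy 512.4 -204.0 size 161.4 66.5 long-axis deg 80.8 z med/max 75.0 81.7
plus 113 76.1
minus 129 74.9
left 167 76.0
right 186 75.3
floor 35.7
```

```bash
python3 -c "
from rig import bot
print(bot.job_done())"
```

```text
the job is handed in; nothing more can be done
None
```

I handed the job in at about 31 s: the upper tray sits half-turned and level on the lower tray's ledges, about 1.3 mm off centre by the last camera check. The lens box was flat, lid up, on the lower tray's floor when last seen, before the upper tray covered it. I didn't touch the bystanders, and the hand-in returned no verdict.

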